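# Fit the filter tube to the note counter's vacuum pump

### The arm

A 7-joint arm with a two-finger parallel gripper is mounted at the origin on the work surface. World frame = base frame: x ahead of the robot, y to its left, z up, the work surface at z = 0. Lengths are in mm, angles in rad, forces in N, time in s.
With the tool pointing down it reaches from about 350 to 900 mm from the base axis. Payload 7.2 kg.
Tool frame: the origin (TCP) lies at the very end of the fingers, on their centre line; the grasp point (between the pads) lies 19 mm behind it (manip.tcp_to_grasp is the distance from the TCP to the grasp point, in mm); z points along the fingers, y is the direction in which the jaws open and shut (so a half turn about z gives the same grasp; the last joint's range is limited). The gripper opens to 88 mm and grips with 3 to 60 N. Pads are 20 mm wide; open, the fingers measure 115 mm over their backs; the gripper's body (75 mm by 178 mm) begins 61 mm behind the grasp point.
Start: joints at [-1.286, 0.411, -0.013, 1.596, 0.006, 1.134, -0.082], TCP at [215.964, 586.506, 222.653] pointing down, gripper open.
Joint ranges: [-2.95, 2.95], [-0.29, 1.99], [-1.47, 1.44], [0.14, 2.54], [-1.03, 4.17], [0.13, 1.85], [-2.86, 2.86]. Speed limits (rad/s): [2.39, 2.39, 3.01, 3.01, 3.14, 3.14, 3.14].

### API

Orientations are given as a rotation vector (axis times angle).
In Python, from station import manip, snapshot, camera_info gives the robot as it stands. The module is installed in compiled form; this text tells all that it offers.
- The arm moves only by the tool move_arm, never from a script. Its argument "commands" is a list of rows, each a list of 5 numbers: the opening, from -1 (shut) to 1 (fully open), then the shift along the tool's x, y, z in units of 300 mm (1.0 is 300 mm), then the turn about the tool's z in units of 180 degrees (1.0 is 180 degrees). A call has exactly 8 rows; each row shifts and turns the commanded pose from where the row before left it, along the tool's axes as they then stand; what a row does not reach is not made up. A row lasts 1/8 s, in which the tool goes at most 62.5 mm and 10.7 degrees, less where a joint would pass 70% of its speed; a pose out of reach is approached as far as the arm can. A call with a number of a shift or a turn outside -1 to 1 is refused whole. A call with a gripper value outside its range is refused whole. The fingers move at their own pace and stop on an object; "newtons" is the grip in N (left out, the last holds). Time passes only in rows, so rows that do not move let the fingers close, or fill a call up. It gives the time, the measured TCP pose, the force and the opening at its end, in the units of the state.
- manip.get_obs(): the state, without advancing time (a new reading comes with each control period).
- snapshot(name): name is "scene" or "side" or "wrist"; returns (picture, depth): 420x560x3 uint8, red, green, blue; 420x560 float32, mm along the optical axis (not along the pixel's ray), 0 where there is no reading.
- camera_info(name): a dict with "camera_matrix" (3x3 intrinsics, pixels), "D" ([k1, k2, p1, p2, k3] as OpenCV has them; the pictures are not rectified), "world_from_camera" (4x4, takes a point from camera to world coordinates); the wrist camera has in their place "mount" (4x4, takes a point from camera to tool coordinates, whose origin is the TCP and whose axes are the flange's). Camera axes: x right, y down, z forward; pixel columns grow to the right and rows downward; lengths in mm; the calibration is good to about 2 mm. A picture is of the moment at which its call begins: read the wrist's pose just before it. camera_info takes no time and is no camera call.
- manip.hand_in(): hands the job in, once; it reports no verdict.
The state is a dict: "clock": time; "qpos": joint angles; "qd": joint speeds; "joint_torque": joint torques, N m; "ee_pos": TCP position; "ee_rot": TCP orientation; "contact_force": force on the tool from outside, world axes, zero at the start; "ft_torque": the same for the moment, N m; "grip_width": finger opening in mm.
Only numpy, scipy, OpenCV 4.12 (cv2) and the standard library are available. Lean on these libraries where they do the work, as an engineer would, in place of code of your own. Each camera call takes 0.05 s, during which the arm holds its last target.

### The job

Fit the filter tube, the tall ribbed one of the two parts in the spares block, to the note counter's vacuum pump: push its bare stem straight down into the larger, open push-fit fitting on top of the pump, past the seal, until you feel it bottom. Then tug it lightly upwards, just until the fitting's grey collet ring lifts, to prove that it is gripped, and let go, leaving it standing home and upright. The parts are thin, so do not ram the tube against the stop, and leave everything else on the desk where it is.

Things in the scene. Friction and masses are not known exactly. Their poses are not given: they have to be found in the camera images.
- filter_mid (a point): Filter tube, 109 mm tall, about 70 g, standing stem-down in the spares block. Upper 63 mm: white ribbed body, 26 mm diameter, to be gripped. Lower 46 mm: bare metal stem, 16 mm diameter, its last 4 mm tapering to 12 mm. This point is at the centre of the ribbed body, on the axis, 77.5 mm above the foot; z points up along the tube. Yaw does not matter (the tube is round).
- filter_foot (a point): Foot of the filter tube: centre of the lower end of its stem, same axes as filter_mid. It starts 26 mm deep in a hole of the spares block, so lift it more than 26 mm to clear it.
- port (a point): Mouth centre of the large push-fit fitting on the fixed pump (case 140 x 200 x 94 mm high), 45 mm above the case, z up. Bore 17.5 mm, flared to 21 mm in its top 3 mm. From 8 mm down gripping teeth drag on the stem (4-8 N), at 16-22 mm the seal gives way at 8-12 N if pushed slowly, up to 18 N if fast; then 5-9 N to a hard inner stop (inner_stop_c0), 24-38 mm down, unseen, different each time.
- collet (a joint): Rise of the grey collet ring round the mouth (29 mm wide, 6.5 mm tall), in m: 0 at rest, at most 0.0025. It carries the teeth, which let the stem in but wedge on a pull: tugging a gripped tube with 5-8 N lifts the ring 1-2 mm against a spring, about 12 N all the way; over about 20 N the tube may be dragged out. Ring and tube may stay up that little after letting go.
- block: Fixed grey spares block, 60 (x) x 120 (y) x 34 mm high, origin at the centre of its underside. Two 26 mm deep, 18.5 mm wide holes at y = +32 and -32 mm of its own frame, one with the filter tube and the other with the plug (which is which varies).
- plug: Blanking plug, not to be used: 16 mm stem, short black head 24 mm wide, 54 mm tall in all, standing in the other hole of the block. Origin at its foot.
- note_stack: Bystander: stack of damaged banknotes, 77 x 152 x 60 mm, origin under its centre.
- note_wad: Bystander: thin wad of damaged banknotes, 77 x 152 x 16 mm, origin under its centre.
- loupe: Bystander: black loupe, 54 mm wide, 50 mm tall, origin under its centre.
- date_stamp: Bystander: wooden hand stamp, 38 mm wide, 74 mm tall, origin under its centre.
- ink_pad: Bystander: round ink pad tin, 72 mm wide, 12 mm tall, origin under its centre.
- tweezers: Bystander: steel tweezers, 120 mm long, 7 mm high, lying flat, origin at their middle.
There are look-alikes about, which are no part of the job. Leave any yellow look-alike of the part that bears port alone.

How it is judged:
By the outcome, as a careful person would: the job done as asked, in the order asked, and still so for the second after the job is handed in, with the robot touching nothing.
It also fails if it takes over 58 s, if anything falls off the work surface, if the arm or the gripper's body presses on something with over 40 N, if the wrist force passes 120 N, or if a joint passes its speed limit or range.

## Working session

There is one attempt and no reset: what is moved stays moved. The work goes in short steps, Python scripts to look and compute and a tool call to move; the robot and the scene stay as the last step left them, time stands still between calls to the robot, and variables do not carry over. Pictures are saved under pics/ and viewed, and the job is handed in when it is done.

Besides the shell and the picture viewer there is one more tool, called after "Request:" in YAML: its name, and indented under it one key for each argument. move_arm: Moves the arm, as the interface text tells. Its arguments: {"type":"object","properties":{"commands":{"type":"array","items":{"type":"array","items":{"type":"number","minimum":-1,"maximum":1}}},"newtons":{"type":"number"}},"required":["commands"]}

```bash
mkdir -p pics; cat > h.py <<'E'
import numpy as np,cv2
from station import manip,snapshot,camera_info
def obs():
    o=manip.get_obs(); print({k:np.round(o[k],3).tolist() for k in('clock','ee_pos','ee_rot','contact_force','grip_width','qpos')}); return o
def snap(n,f):
    o=manip.get_obs(); p,d=snapshot(n); cv2.imwrite(f'pics/{f}.png',p[:,:,::-1]); 
    ci=camera_info(n)
    if n=='wrist':
        T=np.eye(4);T[:3,:3]=cv2.Rodrigues(np.array(o['ee_rot'],float))[0];T[:3,3]=o['ee_pos']; W=T@np.array(ci['mount'])
    else: W=np.array(ci['world_from_camera'])
    np.savez(f'pics/{f}.npz',p=p,d=d,W=W,K=np.array(ci['camera_matrix']),D=np.array(ci['D'],float)); return p,d
def load(f): return np.load(f'pics/{f}.npz')
def ray(f,uv):
    c=load(f); q=cv2.undistortPoints(np.array(uv,float).reshape(-1,1,2),c['K'],c['D']).reshape(-1,2)
    r=np.c_[q,np.ones(len(q))]@c['W'][:3,:3].T; return c['W'][:3,3],r
def onz(f,uv,z):
    o,r=ray(f,uv); return o+r*((z-o[2])/r[:,2])[:,None]
def bydepth(f,uv):
    c=load(f); o,r=ray(f,uv); uv=np.array(uv,int).reshape(-1,2); return o+r*c['d'][uv[:,1],uv[:,0]][:,None]
E
python3 - <<'E'
from h import *
obs(); snap('scene','s1'); snap('side','d1'); snap('wrist','w1')
for f in('s1','d1','w1'): print(load(f)['W'].round(3))
E
```

```text
{'clock': 0.0, 'ee_pos': [215.815, 586.018, 221.831], 'ee_rot': [-0.551, -3.093, 0.002], 'contact_force': [0.064, 0.139, 0.461], 'grip_width': 88.026, 'qpos': [-1.286, 0.412, -0.013, 1.597, 0.006, 1.134, -0.082]}
[[ 3.800000e-01  5.030000e-01 -7.770000e-01  1.571739e+03]
 [ 9.250000e-01 -1.850000e-01  3.320000e-01 -5.936910e+02]
 [ 2.300000e-02 -8.440000e-01 -5.350000e-01  8.138990e+02]
 [ 0.000000e+00  0.000000e+00  0.000000e+00  1.000000e+00]]
[[-9.940000e-01 -6.500000e-02  8.500000e-02  4.456000e+02]
 [-1.060000e-01  6.930000e-01 -7.130000e-01  8.109130e+02]
 [-1.300000e-02 -7.180000e-01 -6.960000e-01  1.023544e+03]
 [ 0.000000e+00  0.000000e+00  0.000000e+00  1.000000e+00]]
[[ 3.46000e-01  8.94000e-01  2.83000e-01  1.38041e+02]
 [ 9.38000e-01 -3.30000e-01 -1.06000e-01  6.16226e+02]
 [-1.00000e-03  3.02000e-01 -9.53000e-01  3.83566e+02]
 [ 0.00000e+00  0.00000e+00  0.00000e+00  1.00000e+00]]
```

View pics/s1.png

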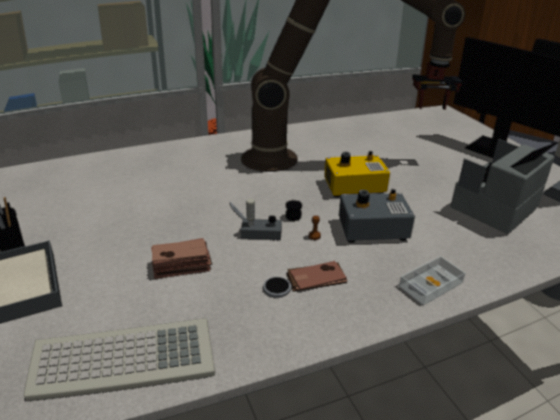

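View pics/d1.png

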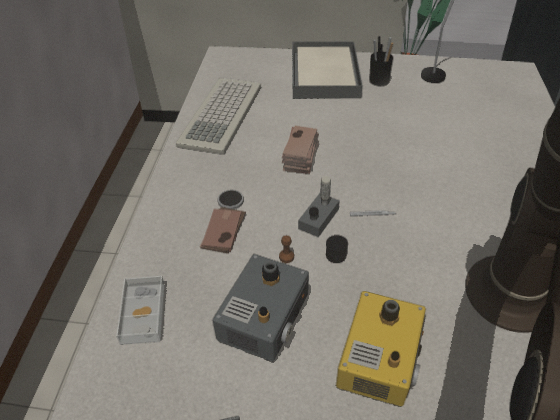

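View pics/w1.png

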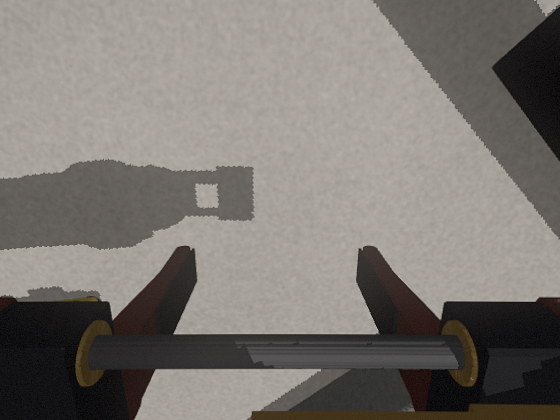

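Scene view: the filter tube is at about (251,210) and the plug at (272,219), both in the block. The grey pump is at (375,215) and the yellow look-alike at (357,175). Side view: tube (325,190), plug (314,212), grey pump's large fitting (270,268) and small fitting (263,312), yellow pump's fittings (391,308) and (395,357). The grey pump's large fitting fits the description. I'll confirm it in enlarged crops.

```bash
python3 - <<'E'
from h import *
a=load('d1')['p'][170:340,205:345]; b=load('s1')['p'][180:250,220:420]
A=cv2.resize(a[:,:,::-1],None,fx=3.5,fy=3.5,interpolation=cv2.INTER_CUBIC);B=cv2.resize(b[:,:,::-1],None,fx=4,fy=4,interpolation=cv2.INTER_CUBIC)
cv2.imwrite('pics/ca.png',np.clip(A*1.6,0,255).astype('uint8'));cv2.imwrite('pics/cb.png',np.clip(B*1.8,0,255).astype('uint8'))
E
```

```text
(no output)
```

View pics/ca.png

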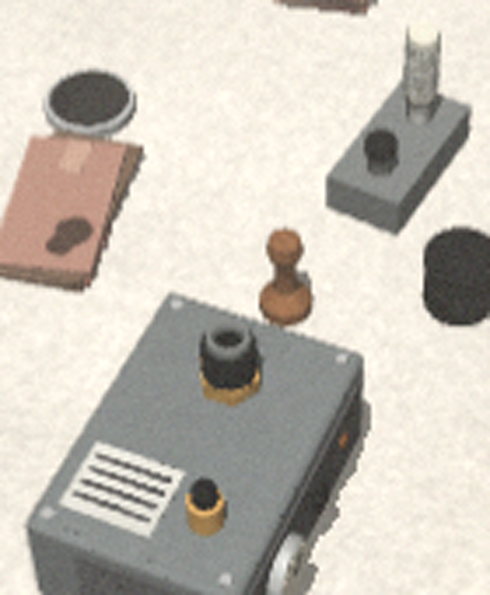

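View pics/cb.png

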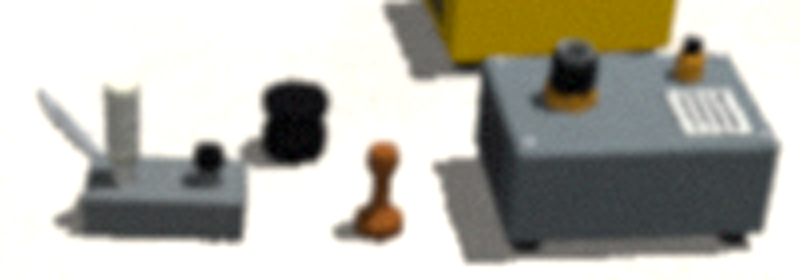

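```bash
python3 - <<'E'
from h import *
def tri(a,b):
    o1,r1=ray('d1',[a]);o2,r2=ray('s1',[b]);r1=r1[0];r2=r2[0]
    t=np.linalg.lstsq(np.c_[r1,-r2],o2-o1,rcond=None)[0];p,q=o1+t[0]*r1,o2+t[1]*r2;return (p+q)/2,np.linalg.norm(p-q)
print('tube',onz('d1',[(325.9,179.4)],117),onz('s1',[(250.5,201)],117),tri((325.9,179.4),(250.5,201)))
print('port',onz('d1',[(270.7,266.6)],139),onz('s1',[(363.3,192)],139),tri((270.7,266.6),(363.3,192)))
print('plug',onz('d1',[(205+380/3.5,170+142/3.5)],62))
# block top corners side crop, case corners
print('block',onz('d1',[(205+x/3.5,170+y/3.5) for x,y in((328,180),(398,207),(468,107),(398,82))],34))
print('case',onz('d1',[(205+x/3.5,170+y/3.5) for x,y in((173,293),(362,356),(255,595),(30,522))],94))
print(bydepth('d1',[(270,277),(325,190),(286,240),(336,243),(300,270)]))
E
```

```text
tube [[ 464.00211383 -230.77021256  117.        ]] [[ 471.26061332 -234.24137096  117.        ]] (array([ 464.68410694, -232.90874908,  113.92286933]), np.float64(2.2296117745676756))
port [[565.47751799  86.3735723  139.        ]] [[570.61547045  79.84509773 139.        ]] (array([565.7994096 ,  83.33232285, 135.55288042]), np.float64(0.4630194568800675))
plug [[ 490.15047329 -170.37647011   62.        ]]
block [[ 526.73933057 -155.59626988   34.        ]
 [ 473.85013258 -133.04638989   34.        ]
 [ 427.09547142 -243.32937954   34.        ]
 [ 482.10472293 -266.54398476   34.        ]]
case [[613.35126479  15.31045363  94.        ]
 [486.65461407  56.10831833  94.        ]
 [533.79772685 236.17805051  94.        ]
 [671.3273422  200.29322318  94.        ]]
[[ 565.75843649  100.62225537  121.47382888]
 [ 464.66065943 -217.14843809   92.67259859]
 [ 548.40386838  -53.76064255   71.9313931 ]
 [ 428.62929895  -75.10206462   50.12891038]
 [ 505.64514958   52.83897986   93.79779591]]
```

```bash
cat >> h.py <<'E'
def plan(target,yawdeg=0,n=8,o=None):
    # yawdeg: total turn about tool z (deg); straight line in world, prints tool-frame rows
    o=o or manip.get_obs(); R=cv2.Rodrigues(np.array(o['ee_rot'],float))[0]; d=(np.array(target)-o['ee_pos'])/n; dy=yawdeg/n
    for i in range(n):
        t=R.T@d; print([round(float(v),4) for v in t/300]+[round(dy/180,4)]); R=R@cv2.Rodrigues(np.array([0,0,np.radians(dy)]))[0]
E
python3 - <<'E'
from h import *
plan((567,84,252),96,16); print(load('w1')['K'],load('w1')['D'])
E
```

```text
[-0.1048, -0.0729, -0.0062, 0.0333]
[-0.1118, -0.0616, -0.0062, 0.0333]
[-0.1177, -0.0495, -0.0062, 0.0333]
[-0.1222, -0.037, -0.0062, 0.0333]
[-0.1254, -0.024, -0.0062, 0.0333]
[-0.1272, -0.0107, -0.0062, 0.0333]
[-0.1276, 0.0026, -0.0062, 0.0333]
[-0.1267, 0.0159, -0.0062, 0.0333]
[-0.1243, 0.0291, -0.0062, 0.0333]
[-0.1206, 0.0419, -0.0062, 0.0333]
[-0.1155, 0.0543, -0.0062, 0.0333]
[-0.1092, 0.0661, -0.0062, 0.0333]
[-0.1017, 0.0771, -0.0062, 0.0333]
[-0.0931, 0.0873, -0.0062, 0.0333]
[-0.0835, 0.0966, -0.0062, 0.0333]
[-0.0729, 0.1048, -0.0062, 0.0333]
[[329.44957421   0.         276.1695674 ]
 [  0.         329.44957421 208.24194657]
 [  0.           0.           1.        ]] [0.01365603 0.         0.         0.         0.        ]
```

Request:
move_arm:
  commands:
    - [1,-0.105,-0.073,-0.006,0.033]
    - [1,-0.112,-0.062,-0.006,0.033]
    - [1,-0.118,-0.05,-0.006,0.033]
    - [1,-0.122,-0.037,-0.006,0.033]
    - [1,-0.125,-0.024,-0.006,0.033]
    - [1,-0.127,-0.011,-0.006,0.033]
    - [1,-0.128,0.003,-0.006,0.033]
    - [1,-0.127,0.016,-0.006,0.033]

```text
clock: 1.15
ee_pos: [393.8, 333.6, 237.3]
ee_rot: [1.759, 2.603, 0.0]
contact_force: [0.6, 0.3, 0.3]
grip_width: 87.8
```

Request:
move_arm:
  commands:
    - [1,-0.124,0.029,-0.006,0.033]
    - [1,-0.12,0.042,-0.006,0.033]
    - [1,-0.115,0.054,-0.006,0.033]
    - [1,-0.109,0.066,-0.006,0.033]
    - [1,-0.102,0.077,-0.006,0.033]
    - [1,-0.093,0.087,-0.006,0.033]
    - [1,-0.083,0.097,-0.006,0.033]
    - [0.3,-0.073,0.105,-0.006,0.033]

```text
clock: 2.15
ee_pos: [571.5, 84.9, 251.7]
ee_rot: [-2.659, -1.674, -0.001]
contact_force: [0.6, 1.4, 1.0]
grip_width: 81.1
```

```bash
python3 - <<'E'
from h import *
obs(); snap('wrist','w2')
E
```

```text
{'clock': 2.15, 'ee_pos': [571.52, 84.896, 251.676], 'ee_rot': [-2.659, -1.674, -0.001], 'contact_force': [0.633, 1.437, 1.003], 'grip_width': 81.073, 'qpos': [-0.652, 0.33, 0.548, 1.705, -0.185, 1.158, -0.5]}
```

View pics/w2.png

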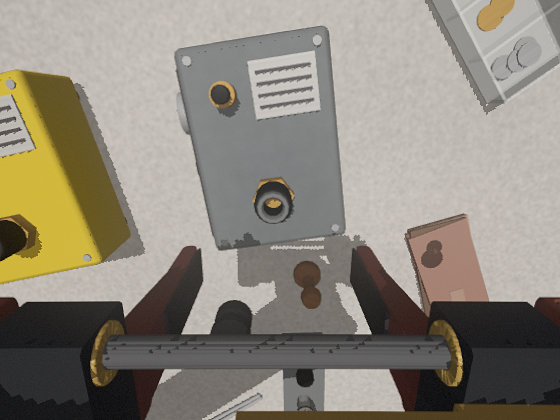

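The grey pump's large fitting is at about (273,204). Its mouth is open with a brown interior. The capped small fitting is at (222,95). I'll refine the mouth centre in a crop.

```bash
python3 - <<'E'
from h import *
obs(); snap('wrist','w3')
a=load('w3')['p'][160:240,230:320]
cv2.imwrite('pics/c3.png',np.clip(cv2.resize(a[:,:,::-1],None,fx=7,fy=7,interpolation=cv2.INTER_CUBIC)*2.0,0,255).astype('uint8'))
print(load('w3')['d'][195:215:3,255:292:3].round())
print(load('w3')['W'].round(3))
E
```

```text
{'clock': 2.2, 'ee_pos': [573.913, 79.538, 252.153], 'ee_rot': [2.664, 1.658, 0.001], 'contact_force': [0.636, -3.456, 1.115], 'grip_width': 77.063, 'qpos': [-0.648, 0.332, 0.554, 1.703, -0.185, 1.158, -0.501]}
[[286. 286. 286. 316. 316. 315. 288. 285. 285. 294. 293. 331. 332.]
 [285. 287. 317. 318. 317. 317. 316. 288. 286. 286. 294. 331. 332.]
 [285. 298. 315. 316. 317. 318. 317. 311. 287. 287. 294. 333. 334.]
 [288. 292. 308. 315. 317. 316. 313. 301. 288. 287. 295. 336. 333.]
 [287. 291. 299. 307. 307. 308. 303. 293. 289. 288. 297. 335. 335.]
 [288. 289. 292. 299. 299. 298. 295. 289. 289. 291. 336. 337. 337.]
 [291. 291. 290. 291. 293. 293. 291. 289. 290. 300. 338. 339. 337.]]
[[ 8.97000e-01 -4.22000e-01 -1.31000e-01  6.10910e+02]
 [-4.42000e-01 -8.54000e-01 -2.73000e-01  1.56001e+02]
 [ 3.00000e-03  3.03000e-01 -9.53000e-01  4.13715e+02]
 [ 0.00000e+00  0.00000e+00  0.00000e+00  1.00000e+00]]
```

View pics/c3.png

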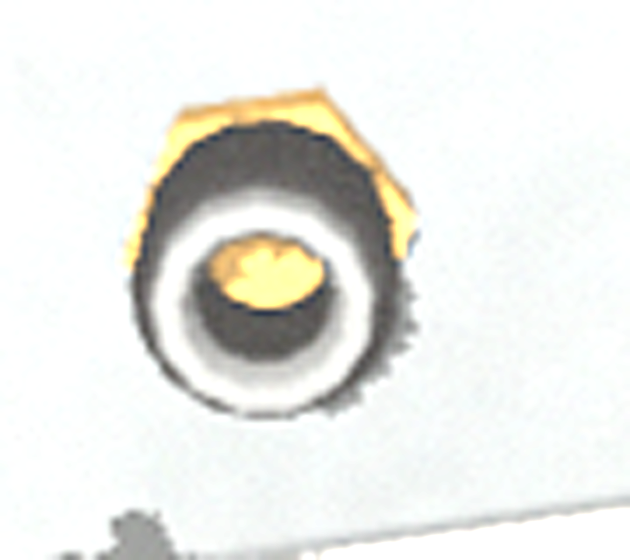

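```bash
python3 - <<'E'
from h import *
print(onz('w3',[(267.3,202.9)],139))
print('ring pts depth',bydepth('w3',[(278,204),(259,213),(267,218),(253,204),(280,198)]).round(1))
print('case',bydepth('w3',[(240,190),(300,180)]).round(1))
obs()
E
```

```text
[[568.29200196  84.96447928 139.        ]]
ring pts depth [[576.   79.6 137.7]
 [557.5  79.8 138.5]
 [561.8  72.7 139.1]
 [556.6  89.5 138.6]
 [580.   83.7 137.8]]
case [[543.1  97.6  94.9]
 [601.   80.1  93.8]]
{'clock': 2.25, 'ee_pos': [572.682, 81.374, 251.836], 'ee_rot': [2.66, 1.666, 0.0], 'contact_force': [0.116, -0.923, 0.318], 'grip_width': 73.469, 'qpos': [-0.649, 0.33, 0.551, 1.705, -0.184, 1.158, -0.5]}
```

```bash
python3 - <<'E'
from h import *
plan((466,-232,225),0,7)
E
```

```text
[-0.1564, 0.0194, 0.013, 0.0]
[-0.1564, 0.0194, 0.013, 0.0]
[-0.1564, 0.0194, 0.013, 0.0]
[-0.1564, 0.0194, 0.013, 0.0]
[-0.1564, 0.0194, 0.013, 0.0]
[-0.1564, 0.0194, 0.013, 0.0]
[-0.1564, 0.0194, 0.013, 0.0]
```

Request:
move_arm:
  commands:
    - [0.3,-0.1,0.012,0.013,0]
    - [0.3,-0.16,0.02,0.013,0]
    - [0.3,-0.17,0.021,0.013,0]
    - [0.3,-0.17,0.021,0.013,0]
    - [0.3,-0.17,0.021,0.013,0]
    - [0.3,-0.16,0.02,0.013,0]
    - [0.3,-0.11,0.014,0.009,0]
    - [0.3,-0.055,0.007,0.004,0]

```text
clock: 3.25
ee_pos: [466.1, -229.3, 224.1]
ee_rot: [-2.656, -1.677, -0.0]
contact_force: [0.1, 0.2, -0.4]
grip_width: 57.1
```

Request:
move_arm:
  commands:
    - [0.3,0,0,0,0]
    - [0.3,0,0,0,0]
    - [0.3,0,0,0,0]
    - [0.3,0,0,0,0]
    - [0.3,0,0,0,0]
    - [0.3,0,0,0,0]
    - [0.3,0,0,0,0]
    - [0.3,0,0,0,0]

```text
clock: 4.25
ee_pos: [467.6, -227.3, 224.1]
ee_rot: [-2.653, -1.682, -0.0]
contact_force: [1.1, -0.3, 0.0]
grip_width: 56.8
```

```bash
python3 - <<'E'
from h import *
obs(); snap('wrist','w4')
E
```

```text
{'clock': 4.25, 'ee_pos': [467.608, -227.318, 224.138], 'ee_rot': [-2.653, -1.682, -0.0], 'contact_force': [1.069, -0.286, 0.03], 'grip_width': 56.834, 'qpos': [-0.205, 0.261, 0.689, 1.882, -0.189, 1.065, 0.118]}
```

View pics/w4.png

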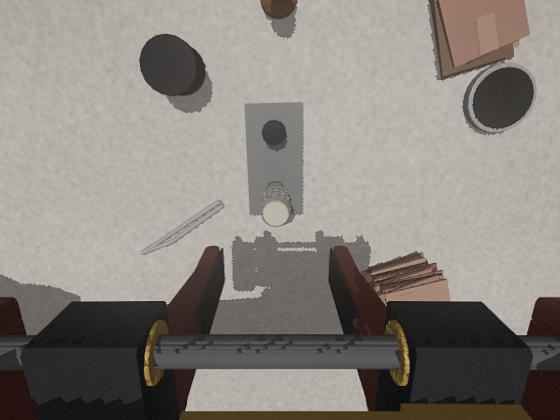

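The tube's white top is at about (276,213) and the plug at (274,133). The fingers straddle the tube in image x.

```bash
python3 - <<'E'
from h import *
c=load('w4');p=c['p'].astype(int)
g=p[195:232,255:298].min(2); m=((g>np.percentile(g,82))).astype('uint8'); 
n,l,s,ce=cv2.connectedComponentsWithStats(m); i=1+s[1:,4].argmax(); print(s[i],ce[i]+[255,195])
ct=max(cv2.findContours((l==i).astype('uint8'),0,2)[0],key=cv2.contourArea); (x,y),r=cv2.minEnclosingCircle(ct); print(x+255,y+195,r)
print(onz('w4',[(x+255,y+195),ce[i]+[255,195]],117)); print(c['d'][205:222:4,266:288:4])
cv2.imwrite('pics/c4.png',np.clip(cv2.resize(c['p'][170:235,245:310,::-1],None,fx=8,fy=8,interpolation=cv2.INTER_CUBIC)*1.3,0,255).astype('uint8'))
E
```

```text
[ 0 20 21 17 94] [261.62765957 222.9893617 ]
265.0 222.0 11.662003517150879
[[ 453.20444024 -234.86092394  117.        ]
 [ 450.15870037 -234.4315153   117.        ]]
[[281.6962  281.75137 282.03204 282.7984  281.42822 283.04358]
 [282.8639  282.22015 283.145   282.2099  282.7351  280.816  ]
 [282.78305 284.31146 284.2392  283.66388 284.93207 283.31094]
 [283.6189  284.78104 285.76007 284.83136 285.9156  285.1847 ]
 [285.71848 285.95032 286.1686  286.05154 286.33847 287.15527]]
```

View pics/c4.png

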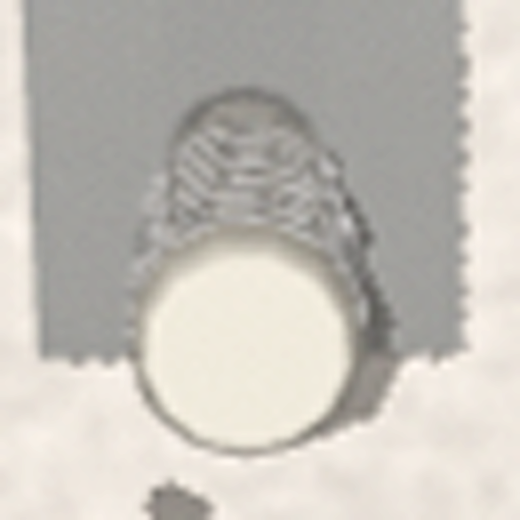

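```bash
python3 - <<'E'
from h import *
print(onz('w4',[(275.3,212.4)],117)); print(bydepth('w4',[(275,212),(275,150)]).round(1))
o=obs(); p=onz('w4',[(275.3,212.4)],117)[0]
plan((p[0],p[1],70),0,1)
E
```

```text
[[ 465.03603729 -230.75198631  117.        ]]
[[ 464.8 -230.5  116.2]
 [ 482.5 -192.5   32.8]]
{'clock': 4.3, 'ee_pos': [467.611, -227.334, 224.135], 'ee_rot': [-2.653, -1.682, -0.0], 'contact_force': [-0.213, 0.645, 0.695], 'grip_width': 57.013, 'qpos': [-0.205, 0.261, 0.689, 1.882, -0.189, 1.065, 0.118]}
[-0.014, -0.0029, 0.5138, 0.0]
```

Request:
move_arm:
  commands:
    - [0.3,-0.007,-0.0015,0,0]
    - [0.3,-0.007,-0.0015,0.04,0]
    - [0.3,0,0,0.09,0]
    - [0.3,0,0,0.11,0]
    - [0.3,0,0,0.11,0]
    - [0.3,0,0,0.09,0]
    - [0.3,0,0,0.05,0]
    - [0.3,0,0,0.024,0]

```text
clock: 5.3
ee_pos: [464.6, -230.8, 69.1]
ee_rot: [-2.653, -1.681, 0.001]
contact_force: [0.1, -0.2, 0.7]
grip_width: 57.4
```

Request:
move_arm:
  commands:
    - [0.3,0,0,0,0]
    - [0.3,0,0,0,0]
    - [-0.1,0,0,0,0]
    - [-0.4,0,0,0,0]
    - [-0.7,0,0,0,0]
    - [-1,0,0,0,0]
    - [-1,0,0,0,0]
    - [-1,0,0,0,0]
  newtons: 25

```text
clock: 6.3
ee_pos: [465.1, -230.7, 70.1]
ee_rot: [2.653, 1.682, 0.0]
contact_force: [-0.0, 0.4, 3.4]
grip_width: 25.6
```

```bash
python3 - <<'E'
from h import *
obs(); snap('wrist','w5')
E
```

```text
{'clock': 6.3, 'ee_pos': [465.134, -230.717, 70.053], 'ee_rot': [2.653, 1.682, 0.0], 'contact_force': [-0.019, 0.355, 3.371], 'grip_width': 25.599, 'qpos': [-0.081, 0.476, 0.58, 2.03, -0.382, 0.741, 0.294]}
```

View pics/w5.png

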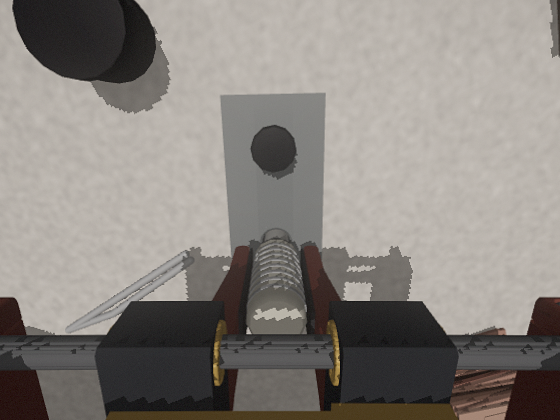

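Gripped (25.6 mm between the pads). Next I lift it straight up.

Request:
move_arm:
  commands:
    - [-1,0,0,-0.02,0]
    - [-1,0,0,-0.05,0]
    - [-1,0,0,-0.08,0]
    - [-1,0,0,-0.1,0]
    - [-1,0,0,-0.1,0]
    - [-1,0,0,-0.09,0]
    - [-1,0,0,-0.07,0]
    - [-1,0,0,-0.03,0]

```text
clock: 7.35
ee_pos: [465.3, -231.1, 233.8]
ee_rot: [2.652, 1.681, 0.003]
contact_force: [-1.1, -0.2, -1.3]
grip_width: 25.6
```

```bash
python3 - <<'E'
from h import *
obs(); snap('wrist','w6'); plan((568.3,85,232),0,10)
E
```

```text
{'clock': 7.35, 'ee_pos': [465.304, -231.109, 233.763], 'ee_rot': [2.652, 1.681, 0.003], 'contact_force': [-1.078, -0.249, -1.274], 'grip_width': 25.619, 'qpos': [-0.213, 0.249, 0.705, 1.872, -0.183, 1.083, 0.122]}
[0.1099, -0.014, 0.0007, 0.0]
[0.1099, -0.014, 0.0007, 0.0]
[0.1099, -0.014, 0.0007, 0.0]
[0.1099, -0.014, 0.0007, 0.0]
[0.1099, -0.014, 0.0007, 0.0]
[0.1099, -0.014, 0.0007, 0.0]
[0.1099, -0.014, 0.0007, 0.0]
[0.1099, -0.014, 0.0007, 0.0]
[0.1099, -0.014, 0.0007, 0.0]
[0.1099, -0.014, 0.0007, 0.0]
```

View pics/w6.png

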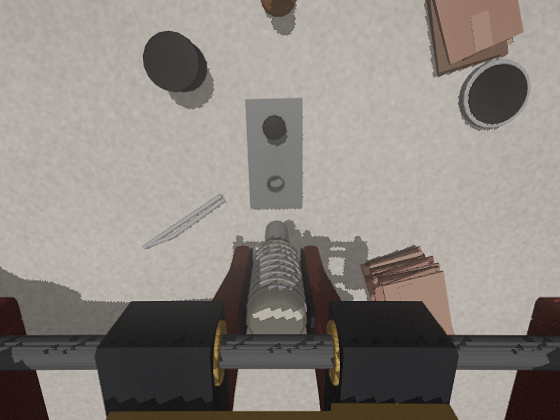

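The tube is out and the hole at (276,184) is empty. Now I travel to above the port.

Request:
move_arm:
  commands:
    - [-1,0.06,-0.008,0,0]
    - [-1,0.12,-0.015,0,0]
    - [-1,0.15,-0.019,0,0]
    - [-1,0.16,-0.02,0,0]
    - [-1,0.16,-0.02,0,0]
    - [-1,0.16,-0.02,0,0]
    - [-1,0.13,-0.017,0,0]
    - [-1,0.08,-0.01,0,0]

```text
clock: 8.4
ee_pos: [560.5, 64.6, 231.1]
ee_rot: [-2.651, -1.685, 0.002]
contact_force: [0.3, -0.2, -0.4]
grip_width: 25.7
```

Request:
move_arm:
  commands:
    - [-1,0.05,-0.007,0,0]
    - [-1,0.029,-0.004,0.003,0]
    - [-1,0,0,0.005,0]
    - [-1,0,0,0,0]
    - [-1,0,0,0,0]
    - [-1,0,0,0,0]
    - [-1,0,0,0,0]
    - [-1,0,0,0,0]

```text
clock: 9.4
ee_pos: [567.7, 85.3, 229.6]
ee_rot: [-2.653, -1.682, -0.0]
contact_force: [0.3, -0.4, -0.8]
grip_width: 25.8
```

```bash
python3 - <<'E'
from h import *
obs(); snap('wrist','w7');snap('side','d7');snap('scene','s7')
A=cv2.resize(load('d7')['p'][160:340,190:350,::-1],None,fx=3.3,fy=3.3,interpolation=cv2.INTER_CUBIC)
B=cv2.resize(load('s7')['p'][100:220,300:430,::-1],None,fx=4.5,fy=4.5,interpolation=cv2.INTER_CUBIC)
cv2.imwrite('pics/ca7.png',np.clip(A*1.8,0,255).astype('uint8'));cv2.imwrite('pics/cb7.png',np.clip(B*2.,0,255).astype('uint8'))
E
```

```text
{'clock': 9.4, 'ee_pos': [567.691, 85.337, 229.59], 'ee_rot': [-2.653, -1.682, -0.0], 'contact_force': [0.263, -0.358, -0.795], 'grip_width': 25.78, 'qpos': [-0.657, 0.344, 0.552, 1.743, -0.199, 1.11, -0.483]}
```

View pics/w7.png

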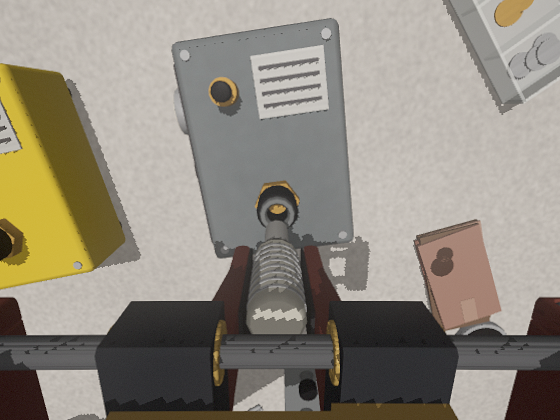

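View pics/ca7.png

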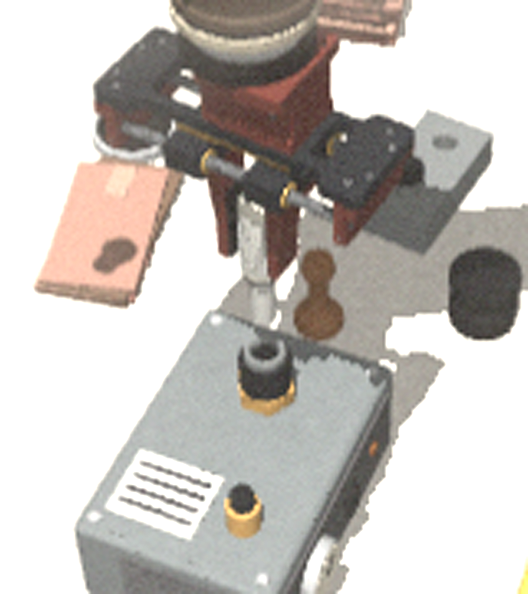

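View pics/cb7.png

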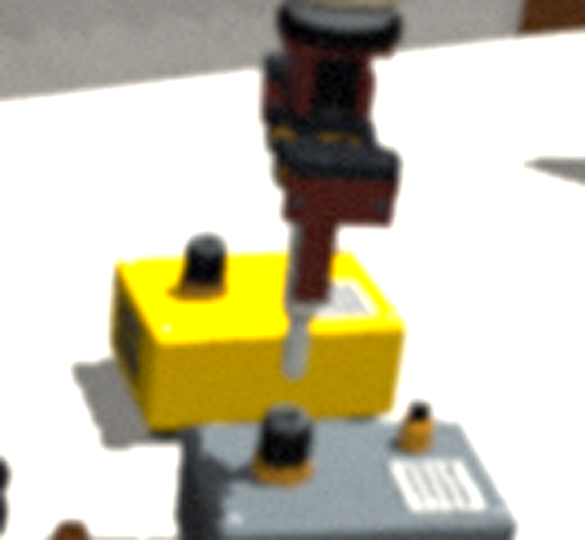

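```bash
cat >> h.py <<'E'
def proj(f,P):
    c=load(f); Wi=np.linalg.inv(c['W']); P=np.array(P,float).reshape(-1,3); q=P@Wi[:3,:3].T+Wi[:3,3]
    return cv2.projectPoints(q,np.zeros(3),np.zeros(3),c['K'],c['D'])[0].reshape(-1,2)
E
python3 - <<'E'
from h import *
x,y=567.7,85.3;f=229.6-62
P=[(x,y,f),(x,y,f+4),(x,y,f+46),(x,y,f+109),(568.3,85,139)]
def mark(n,u0,v0,w,h,s,g):
    im=load(n)['p'][v0:v0+h,u0:u0+w,::-1]; im=np.clip(cv2.resize(im,None,fx=s,fy=s,interpolation=cv2.INTER_CUBIC)*g,0,255).astype('uint8')
    for q in proj(n,P):
        a=tuple(int(round(v)) for v in ((q-[u0,v0])*s+s/2)); cv2.drawMarker(im,a,(0,0,255),0,10,1)
    print(n,proj(n,P).round(1).tolist()); cv2.imwrite(f'pics/m_{n}.png',im)
mark('d7',245,200,50,80,7,1.5); mark('s7',345,140,40,70,8,1.6); mark('w7',235,170,80,80,7,1.3)
a=[cv2.imread(f'pics/m_{n}.png') for n in('d7','s7')]; H=max(i.shape[0] for i in a)
cv2.imwrite('pics/mm.png',np.hstack([np.pad(i,((0,H-i.shape[0]),(0,0),(0,0))) for i in a]))
E
```

```text
d7 [[269.3, 257.4], [269.2, 256.1], [268.5, 242.6], [267.4, 220.8], [269.5, 266.0]]
s7 [[365.5, 182.7], [365.6, 181.5], [367.3, 168.6], [369.8, 148.4], [364.4, 191.3]]
w7 [[276.3, 226.5], [276.3, 228.5], [276.3, 254.1], [276.4, 321.2], [277.2, 214.0]]
```

View pics/mm.png

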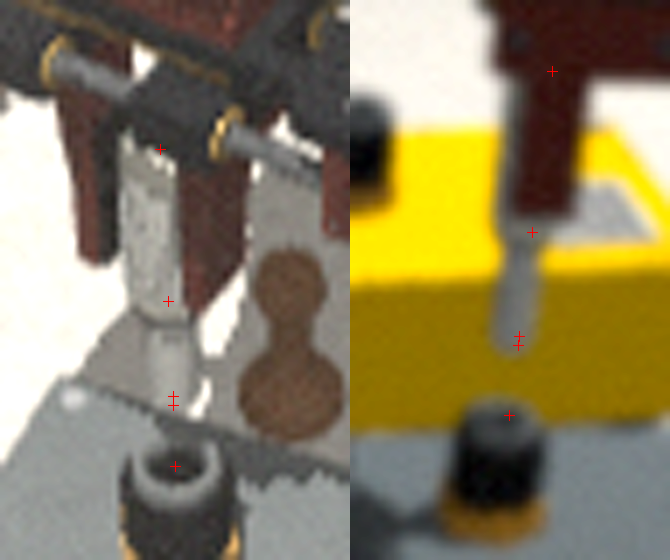

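View pics/m_w7.png

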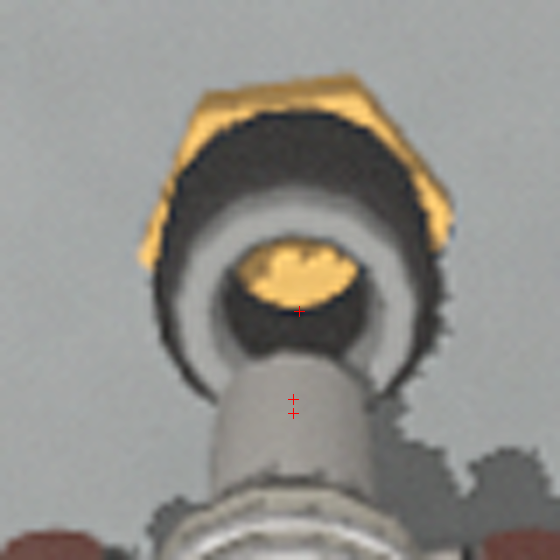

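```bash
python3 - <<'E'
from h import *
for f,(u,v) in (('w3',(267.3,202.9)),('w7',(277,213))):
    c=load(f); o=c['W'][:3,3]
    # ring-top pixels by height from depth
    U,V=np.meshgrid(np.arange(int(u)-30,int(u)+31),np.arange(int(v)-30,int(v)+31)); uv=np.c_[U.ravel(),V.ravel()]
    _,r=ray(f,uv); d=c['d'][uv[:,1],uv[:,0]]; P=o+r*d[:,None]
    # intersect every pixel with plane 139 -> rectified gray, use color: ring grey vs dark vs brass
    im=c['p'][uv[:,1],uv[:,0]].astype(int)
    # warp to plane image 0.25mm/px
    S=4;g=np.arange(-30,30,1/S);X,Y=np.meshgrid(568+g,85+g)
    q=proj(f,np.c_[X.ravel(),Y.ravel(),np.full(X.size,139.)]).astype('float32').reshape(*X.shape,2)
    w=cv2.remap(c['p'],q[...,0],q[...,1],cv2.INTER_CUBIC); cv2.imwrite(f'pics/r_{f}.png',np.clip(cv2.resize(w[:,:,::-1],None,fx=2,fy=2)*(1.9 if f=='w3' else 1.5),0,255).astype('uint8'))
a=[cv2.imread(f'pics/r_{n}.png')[:,100:400] for n in('w3','w7')]; cv2.imwrite('pics/rr.png',np.hstack(a))
E
```

```text
(no output)
```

View pics/rr.png

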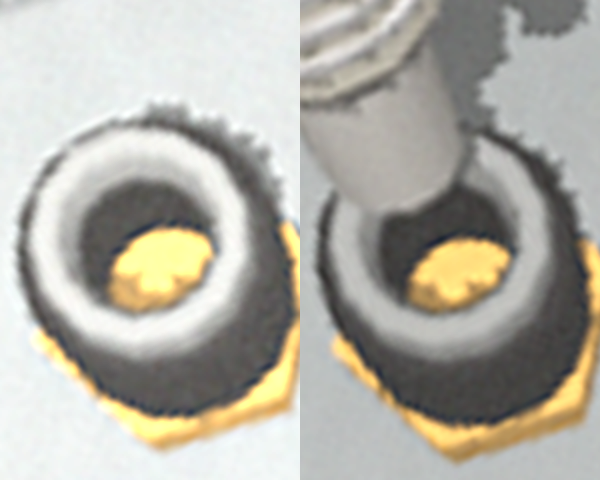

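The tube hangs upright where predicted: foot at about (276,226) in the wrist view, within 0.3 mm. The mouth is at (568.3, 85.6). I shift about 0.6 mm and lower to just above the mouth.

Request:
move_arm:
  commands:
    - [-1,0.0018,0.0013,0.01,0]
    - [-1,0,0,0.02,0]
    - [-1,0,0,0.02,0]
    - [-1,0,0,0.02,0]
    - [-1,0,0,0.01,0]
    - [-1,0,0,0.003,0]
    - [-1,0,0,0,0]
    - [-1,0,0,0,0]
  newtons: 30

```text
clock: 10.55
ee_pos: [568.4, 85.7, 204.8]
ee_rot: [2.653, 1.682, 0.001]
contact_force: [-0.3, 0.8, -0.1]
grip_width: 25.8
```

```bash
python3 - <<'E'
from h import *
o=obs(); snap('wrist','w8'); snap('side','d8')
a=cv2.resize(load('w8')['p'][170:240,240:315,::-1],None,fx=7,fy=7,interpolation=cv2.INTER_CUBIC)
b=cv2.resize(load('d8')['p'][220:290,245:295,::-1],None,fx=5,fy=7,interpolation=cv2.INTER_CUBIC)
cv2.imwrite('pics/c8.png',np.clip(np.hstack([a,b])*1.6,0,255).astype('uint8'))
E
```

```text
{'clock': 10.55, 'ee_pos': [568.371, 85.714, 204.841], 'ee_rot': [2.653, 1.682, 0.001], 'contact_force': [-0.268, 0.809, -0.141], 'grip_width': 25.84, 'qpos': [-0.648, 0.369, 0.544, 1.772, -0.216, 1.06, -0.469]}
```

View pics/c8.png

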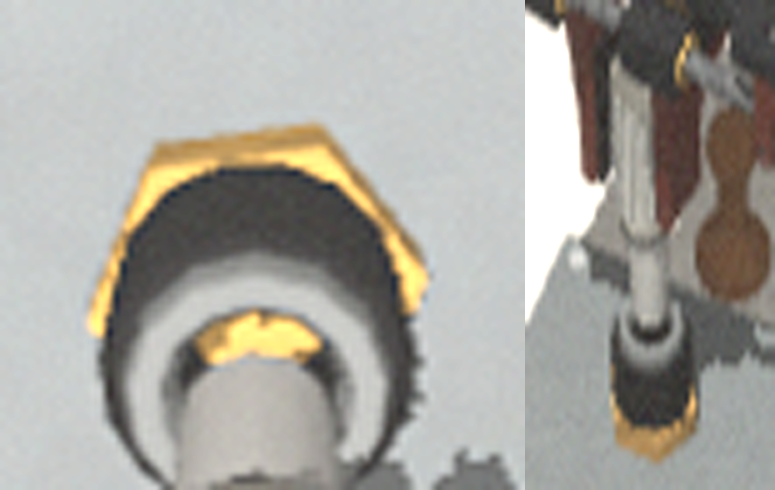

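Stem (centre ~260) and ring (centre ~259) line up in the crop, and the foot is about 4 mm above the mouth. Now I enter the flare slowly.

Request:
move_arm:
  commands:
    - [-1,0,0,0.005,0]
    - [-1,0,0,0.006,0]
    - [-1,0,0,0.006,0]
    - [-1,0,0,0.006,0]
    - [-1,0,0,0.006,0]
    - [-1,0,0,0.004,0]
    - [-1,0,0,0,0]
    - [-1,0,0,0,0]

```text
clock: 11.65
ee_pos: [568.3, 85.7, 194.8]
ee_rot: [2.653, 1.682, 0.0]
contact_force: [-0.0, 0.3, -0.7]
grip_width: 25.5
```

```bash
python3 - <<'E'
from h import *
for i in range(1): o=obs(); print(np.round(o['ft_torque'],2))
E
```

```text
{'clock': 11.65, 'ee_pos': [568.288, 85.691, 194.782], 'ee_rot': [2.653, 1.682, 0.0], 'contact_force': [-0.028, 0.287, -0.677], 'grip_width': 25.529, 'qpos': [-0.644, 0.38, 0.54, 1.783, -0.223, 1.039, -0.463]}
[-0.08  0.11  0.05]
```

Request:
move_arm:
  commands:
    - [-1,0,0,0.003,0]
    - [-1,0,0,0.003,0]
    - [-1,0,0,0.003,0]
    - [-1,0,0,0.003,0]
    - [-1,0,0,0.003,0]
    - [-1,0,0,0.003,0]
    - [-1,0,0,0,0]
    - [-1,0,0,0,0]

```text
clock: 12.65
ee_pos: [568.9, 85.7, 190.4]
ee_rot: [2.653, 1.682, 0.003]
contact_force: [-1.0, -0.1, 6.6]
grip_width: 25.6
```

Request:
move_arm:
  commands:
    - [-1,0,0,0.002,0]
    - [-1,0,0,0.002,0]
    - [-1,0,0,0.002,0]
    - [-1,0,0,0.002,0]
    - [-1,0,0,0.002,0]
    - [-1,0,0,0.002,0]
    - [-1,0,0,0.002,0]
    - [-1,0,0,0.002,0]

```text
clock: 13.65
ee_pos: [569.1, 85.7, 185.8]
ee_rot: [2.653, 1.682, 0.004]
contact_force: [-0.9, 0.1, 6.6]
grip_width: 25.6
```

```bash
python3 - <<'E'
from h import *
o=obs(); print(np.round(o['ft_torque'],2))
E
```

```text
{'clock': 13.65, 'ee_pos': [569.15, 85.67, 185.768], 'ee_rot': [2.653, 1.682, 0.004], 'contact_force': [-0.911, 0.072, 6.578], 'grip_width': 25.589, 'qpos': [-0.64, 0.39, 0.536, 1.793, -0.23, 1.019, -0.457]}
[-0.24  0.37  0.01]
```

Request:
move_arm:
  commands:
    - [-1,0,0,0.002,0]
    - [-1,0,0,0.002,0]
    - [-1,0,0,0.0015,0]
    - [-1,0,0,0.0015,0]
    - [-1,0,0,0.0015,0]
    - [-1,0,0,0.0015,0]
    - [-1,0,0,0.0015,0]
    - [-1,0,0,0.0015,0]

```text
clock: 14.65
ee_pos: [569.2, 85.7, 182.4]
ee_rot: [2.653, 1.682, 0.004]
contact_force: [-2.4, -0.4, 13.2]
grip_width: 25.6
```

```bash
python3 - <<'E'
from h import *
o=obs(); print(np.round(o['ft_torque'],2))
E
```

```text
{'clock': 14.65, 'ee_pos': [569.182, 85.683, 182.4], 'ee_rot': [2.653, 1.682, 0.004], 'contact_force': [-2.423, -0.402, 13.224], 'grip_width': 25.567, 'qpos': [-0.639, 0.393, 0.534, 1.797, -0.233, 1.012, -0.454]}
[-0.24  0.83  0.02]
```

Request:
move_arm:
  commands:
    - [-1,0,0,0.0015,0]
    - [-1,0,0,0.0015,0]
    - [-1,0,0,0.0015,0]
    - [-1,0,0,0.0015,0]
    - [-1,0,0,0.0015,0]
    - [-1,0,0,0.0015,0]
    - [-1,0,0,0.0015,0]
    - [-1,0,0,0.0015,0]

```text
clock: 15.65
ee_pos: [569.2, 85.6, 178.6]
ee_rot: [2.653, 1.682, 0.004]
contact_force: [-2.4, -0.7, 10.3]
grip_width: 25.4
```

Request:
move_arm:
  commands:
    - [-1,-0.0004,-0.0009,0.001,0]
    - [-1,-0.0004,-0.0009,0.001,0]
    - [-1,0,0,0.0015,0]
    - [-1,0,0,0.0015,0]
    - [-1,0,0,0.0015,0]
    - [-1,0,0,0.001,0]
    - [-1,0,0,0.001,0]
    - [-1,0,0,0,0]

```text
clock: 16.65
ee_pos: [568.9, 85.7, 176.0]
ee_rot: [2.653, 1.681, 0.004]
contact_force: [-1.1, -0.1, 9.5]
grip_width: 25.6
```

```bash
python3 - <<'E'
from h import *
o=obs(); print(np.round(o['ft_torque'],2)); snap('wrist','w9'); snap('side','d9')
a=cv2.resize(load('w9')['p'][170:330,220:335,::-1],None,fx=3.5,fy=3.5,interpolation=cv2.INTER_CUBIC)
b=cv2.resize(load('d9')['p'][210:290,245:295,::-1],None,fx=7,fy=7,interpolation=cv2.INTER_CUBIC)
cv2.imwrite('pics/c9.png',np.clip(np.hstack([a,b])*1.6,0,255).astype('uint8'))
E
```

```text
{'clock': 16.65, 'ee_pos': [568.862, 85.663, 175.991], 'ee_rot': [2.653, 1.681, 0.004], 'contact_force': [-1.074, -0.077, 9.497], 'grip_width': 25.644, 'qpos': [-0.637, 0.4, 0.532, 1.805, -0.237, 0.998, -0.451]}
[-0.2   0.32  0.01]
```

View pics/c9.png

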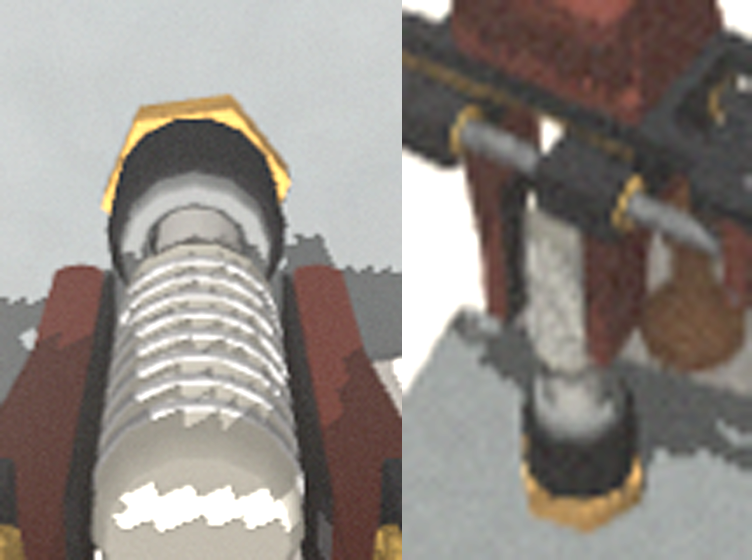

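Request:
move_arm:
  commands:
    - [-1,0,0,0.001,0]
    - [-1,0,0,0.001,0]
    - [-1,0,0,0.001,0]
    - [-1,0,0,0.001,0]
    - [-1,0,0,0.001,0]
    - [-1,0,0,0.001,0]
    - [-1,0,0,0,0]
    - [-1,0,0,0,0]

```text
clock: 17.75
ee_pos: [568.9, 85.7, 174.2]
ee_rot: [2.653, 1.681, 0.004]
contact_force: [-0.6, -0.4, 8.8]
grip_width: 25.5
```

Request:
move_arm:
  commands:
    - [-1,0,0,0.001,0]
    - [-1,0,0,0.001,0]
    - [-1,0,0,0.001,0]
    - [-1,0,0,0.001,0]
    - [-1,0,0,0.001,0]
    - [-1,0,0,0.001,0]
    - [-1,0,0,0.001,0]
    - [-1,0,0,0,0]

```text
clock: 18.75
ee_pos: [568.9, 85.7, 172.1]
ee_rot: [2.653, 1.682, 0.004]
contact_force: [0.1, -0.8, 9.1]
grip_width: 25.6
```

Request:
move_arm:
  commands:
    - [-1,0,0,0.001,0]
    - [-1,0,0,0.001,0]
    - [-1,0,0,0.001,0]
    - [-1,0,0,0.001,0]
    - [-1,0,0,0.001,0]
    - [-1,0,0,0.001,0]
    - [-1,0,0,0.001,0]
    - [-1,0,0,0,0]

```text
clock: 19.75
ee_pos: [569.0, 85.7, 170.9]
ee_rot: [2.653, 1.681, 0.006]
contact_force: [-3.5, -0.4, 17.6]
grip_width: 25.4
```

Request:
move_arm:
  commands:
    - [-1,0,0,0.001,0]
    - [-1,0,0,0.001,0]
    - [-1,0,0,0,0]
    - [-1,0,0,0,0]
    - [-1,0,0,0,0]
    - [-1,0,0,0,0]
    - [-1,0,0,0,0]
    - [-1,0,0,0,0]

```text
clock: 20.75
ee_pos: [569.1, 85.8, 170.8]
ee_rot: [2.653, 1.682, 0.006]
contact_force: [-4.3, -1.1, 21.4]
grip_width: 25.7
```

```bash
python3 - <<'E'
from h import *
o=obs(); print(np.round(o['ft_torque'],2)); snap('wrist','w10'); snap('side','d10')
a=cv2.resize(load('w10')['p'][170:330,220:335,::-1],None,fx=3.5,fy=3.5,interpolation=cv2.INTER_CUBIC)
b=cv2.resize(load('d10')['p'][210:290,245:295,::-1],None,fx=7,fy=7,interpolation=cv2.INTER_CUBIC)
cv2.imwrite('pics/c10.png',np.clip(np.hstack([a,b])*1.6,0,255).astype('uint8'))
E
```

```text
{'clock': 20.75, 'ee_pos': [569.12, 85.784, 170.832], 'ee_rot': [2.653, 1.682, 0.006], 'contact_force': [-4.255, -1.129, 21.429], 'grip_width': 25.668, 'qpos': [-0.634, 0.405, 0.529, 1.81, -0.243, 0.987, -0.447]}
[-0.34  1.43  0.01]
```

View pics/c10.png

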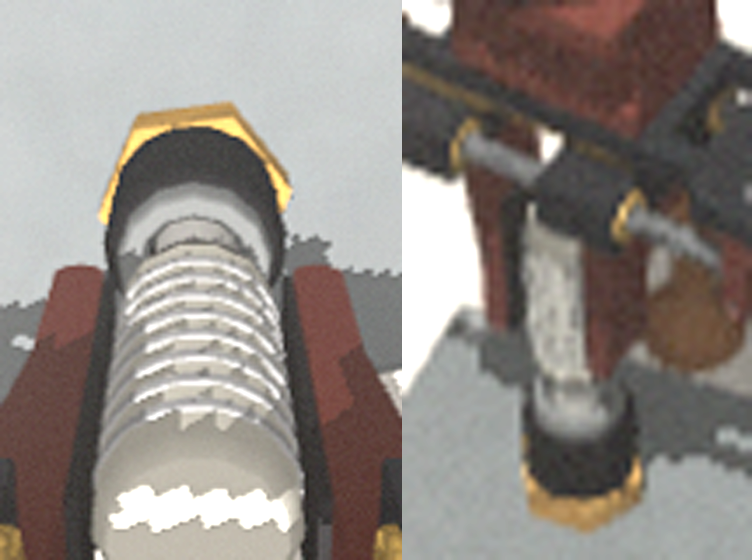

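Bottomed: 0.6 mm more command moved it only 0.1 mm and the force rose to 21 N, at about 30 mm depth. Now I ease off and then tug lightly.

Request:
move_arm:
  commands:
    - [-1,0,0,-0.0015,0]
    - [-1,0,0,-0.0015,0]
    - [-1,0,0,-0.0015,0]
    - [-1,0,0,-0.0015,0]
    - [-1,0,0,-0.0015,0]
    - [-1,0,0,-0.0015,0]
    - [-1,0,0,0,0]
    - [-1,0,0,0,0]

```text
clock: 21.85
ee_pos: [568.7, 85.7, 171.1]
ee_rot: [2.653, 1.681, 0.003]
contact_force: [4.6, -0.5, 4.5]
grip_width: 26.0
```

```bash
python3 - <<'E'
from h import *
o=obs(); print(np.round(o['ft_torque'],2)); snap('wrist','w11')
E
```

```text
{'clock': 21.85, 'ee_pos': [568.682, 85.673, 171.064], 'ee_rot': [2.653, 1.681, 0.003], 'contact_force': [4.598, -0.455, 4.513], 'grip_width': 25.97, 'qpos': [-0.635, 0.405, 0.53, 1.809, -0.241, 0.989, -0.449]}
[-0.27 -1.19 -0.01]
```

Request:
move_arm:
  commands:
    - [-1,0,0,-0.001,0]
    - [-1,0,0,-0.001,0]
    - [-1,0,0,-0.001,0]
    - [-1,0,0,-0.001,0]
    - [-1,0,0,0,0]
    - [-1,0,0,0,0]
    - [-1,0,0,0,0]
    - [-1,0,0,0,0]

```text
clock: 22.9
ee_pos: [568.5, 85.6, 171.3]
ee_rot: [2.652, 1.681, 0.002]
contact_force: [8.4, 0.2, -3.9]
grip_width: 25.4
```

The side force of 8 N in x comes from my earlier lateral trim. I undo that first, then continue the tug.

Request:
move_arm:
  commands:
    - [-1,0.0005,0.001,0,0]
    - [-1,0.0005,0.001,0,0]
    - [-1,0.0005,0.001,0,0]
    - [-1,0,0,-0.001,0]
    - [-1,0,0,-0.001,0]
    - [-1,0,0,0,0]
    - [-1,0,0,0,0]
    - [-1,0,0,0,0]

```text
clock: 23.9
ee_pos: [568.7, 85.6, 171.3]
ee_rot: [2.653, 1.682, -0.001]
contact_force: [6.8, -0.3, -5.5]
grip_width: 25.7
```

```bash
python3 - <<'E'
from h import *
o=obs(); print(np.round(o['ft_torque'],2))
E
```

```text
{'clock': 23.9, 'ee_pos': [568.653, 85.646, 171.325], 'ee_rot': [2.653, 1.682, -0.001], 'contact_force': [6.774, -0.262, -5.468], 'grip_width': 25.738, 'qpos': [-0.635, 0.407, 0.53, 1.807, -0.24, 0.993, -0.449]}
[-0.13 -1.78  0.01]
```

Request:
move_arm:
  commands:
    - [-1,0.0005,0.001,0,0]
    - [-1,0.0005,0.001,0,0]
    - [-1,0.0005,0.001,0,0]
    - [-1,0,0,-0.001,0]
    - [-1,0,0,-0.001,0]
    - [-1,0,0,0,0]
    - [-1,0,0,0,0]
    - [-1,0,0,0,0]

```text
clock: 24.9
ee_pos: [569.0, 85.7, 172.7]
ee_rot: [-2.653, -1.682, 0.002]
contact_force: [1.3, -0.1, -8.3]
grip_width: 25.6
```

```bash
python3 - <<'E'
from h import *
o=obs(); print(np.round(o['ft_torque'],2)); snap('wrist','w12'); snap('side','d12')
L=[cv2.resize(load(n)['p'][205:255,240:310,::-1],None,fx=5.5,fy=5.5,interpolation=cv2.INTER_CUBIC) for n in('w10','w12')]
M=[cv2.resize(load(n)['p'][240:290,240:310,::-1],None,fx=5.5,fy=5.5,interpolation=cv2.INTER_CUBIC) for n in('d10','d12')]
cv2.imwrite('pics/c12.png',np.clip(np.vstack([np.hstack(L),np.hstack(M)])*1.6,0,255).astype('uint8'))
E
```

```text
{'clock': 24.9, 'ee_pos': [569.007, 85.705, 172.653], 'ee_rot': [-2.653, -1.682, 0.002], 'contact_force': [1.295, -0.083, -8.335], 'grip_width': 25.609, 'qpos': [-0.634, 0.406, 0.53, 1.804, -0.24, 0.997, -0.449]}
[-0.18 -0.41  0.02]
```

View pics/c12.png

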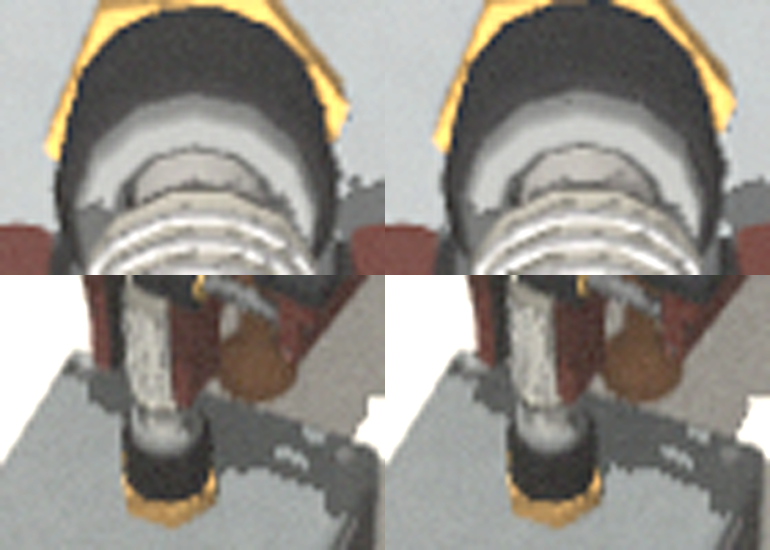

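The tug worked. At 8.3 N upward the tube rose about 1.8 mm. The grey ring rose with it: the ring/stem spacing is unchanged, while the ring moved about 1 px up relative to the black body. I relax it back to near-zero force before releasing.

Request:
move_arm:
  commands:
    - [-1,0,0,0.001,0]
    - [-1,0,0,0.001,0]
    - [-1,0,0,0.001,0]
    - [-1,0,0,0.001,0]
    - [-1,0,0,0.001,0]
    - [-1,0,0,0.001,0]
    - [-1,0,0,0,0]
    - [-1,0,0,0,0]

```text
clock: 26.0
ee_pos: [569.4, 85.8, 171.3]
ee_rot: [-2.653, -1.682, 0.001]
contact_force: [-4.6, -0.6, 1.6]
grip_width: 25.5
```

Request:
move_arm:
  commands:
    - [-1,-0.0005,-0.0009,0,0]
    - [-1,-0.0004,-0.0009,0,0]
    - [-1,0,0,0.001,0]
    - [-1,0,0,0,0]
    - [-1,0,0,0,0]
    - [-1,0,0,0,0]
    - [-1,0,0,0,0]
    - [-1,0,0,0,0]
  newtons: 15

```text
clock: 27.0
ee_pos: [569.3, 85.8, 171.2]
ee_rot: [2.653, 1.682, 0.001]
contact_force: [-4.1, -0.2, 5.8]
grip_width: 25.8
```

Request:
move_arm:
  commands:
    - [-1,-0.0005,-0.0009,0,0]
    - [-1,-0.0004,-0.0009,0,0]
    - [-1,0,0,0,0]
    - [-1,0,0,0,0]
    - [-1,0,0,0,0]
    - [-1,0,0,0,0]
    - [-1,0,0,0,0]
    - [-1,0,0,0,0]
  newtons: 8

```text
clock: 28.0
ee_pos: [569.0, 85.7, 171.2]
ee_rot: [2.653, 1.682, 0.002]
contact_force: [1.5, 0.3, 4.4]
grip_width: 25.7
```

Side force is nearly gone, so I open gently.

Request:
move_arm:
  commands:
    - [-0.35,0,0,0,0]
    - [-0.3,0,0,0,0]
    - [-0.25,0,0,0,0]
    - [-0.1,0,0,0,0]
    - [0.1,0,0,0,0]
    - [0.3,0,0,0,0]
    - [0.3,0,0,0,0]
    - [0.3,0,0,0,0]

```text
clock: 29.0
ee_pos: [568.5, 85.7, 170.9]
ee_rot: [2.653, 1.682, 0.0]
contact_force: [-0.7, -0.3, 0.7]
grip_width: 57.1
```

```bash
python3 - <<'E'
from h import *
o=obs(); snap('wrist','w13')
E
```

```text
{'clock': 29.0, 'ee_pos': [568.519, 85.72, 170.93], 'ee_rot': [2.653, 1.682, 0.0], 'contact_force': [-0.718, -0.328, 0.715], 'grip_width': 57.068, 'qpos': [-0.634, 0.407, 0.529, 1.808, -0.241, 0.991, -0.448]}
```

View pics/w13.png

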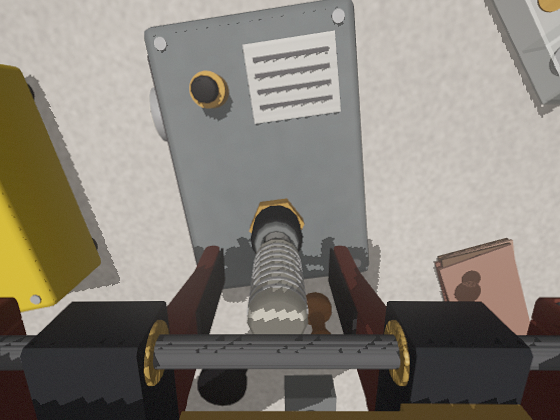

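The fingers are clear on both sides and the tube is standing. I retreat straight up about 130 mm.

Request:
move_arm:
  commands:
    - [0.3,0,0,-0.02,0]
    - [0.3,0,0,-0.04,0]
    - [0.3,0,0,-0.07,0]
    - [0.3,0,0,-0.08,0]
    - [0.3,0,0,-0.08,0]
    - [0.3,0,0,-0.08,0]
    - [0.3,0,0,-0.05,0]
    - [0.3,0,0,-0.02,0]

```text
clock: 30.05
ee_pos: [568.7, 85.7, 304.0]
ee_rot: [2.653, 1.682, 0.002]
contact_force: [1.0, -0.2, -0.8]
grip_width: 57.0
```

Request:
move_arm:
  commands:
    - [0.3,0,0,0,0]
    - [0.3,0,0,0,0]
    - [0.3,0,0,0,0]
    - [0.3,0,0,0,0]
    - [0.3,0,0,0,0]
    - [0.3,0,0,0,0]
    - [0.3,0,0,0,0]
    - [0.3,0,0,0,0]

```text
clock: 31.05
ee_pos: [568.5, 85.7, 302.9]
ee_rot: [-2.653, -1.682, -0.0]
contact_force: [0.6, 0.4, -0.4]
grip_width: 57.3
```

```bash
python3 - <<'E'
from h import *
o=obs(); snap('wrist','w14'); snap('side','d14'); snap('scene','s14')
print(bydepth('w14',[(275,212),(276,208),(276,216)]).round(1))
P=[(568.3,85.6,139),(568.3,85.6,156),(568.3,85.6,218)]
for n in('w14','d14','s14'): print(n,proj(n,P).round(1).tolist())
a=cv2.resize(load('d14')['p'][180:290,230:310,::-1],None,fx=4.5,fy=4.5,interpolation=cv2.INTER_CUBIC);b=cv2.resize(load('s14')['p'][130:240,330:420,::-1],None,fx=4.5,fy=4.5,interpolation=cv2.INTER_CUBIC)
cv2.imwrite('pics/c14.png',np.clip(np.hstack([a,b])*1.6,0,255).astype('uint8'))
E
```

```text
{'clock': 31.05, 'ee_pos': [568.457, 85.712, 302.915], 'ee_rot': [-2.653, -1.682, -0.0], 'contact_force': [0.624, 0.357, -0.426], 'grip_width': 57.258, 'qpos': [-0.677, 0.287, 0.571, 1.638, -0.161, 1.264, -0.517]}
[[568.9  89.1 217.2]
 [571.1  91.9 217.9]
 [568.2  85.7 217.2]]
w14 [[276.2, 191.2], [276.2, 195.6], [276.2, 216.4]]
d14 [[269.4, 266.2], [269.2, 261.0], [268.1, 241.2]]
s14 [[364.6, 191.3], [365.2, 186.2], [367.6, 167.3]]
```

View pics/w14.png

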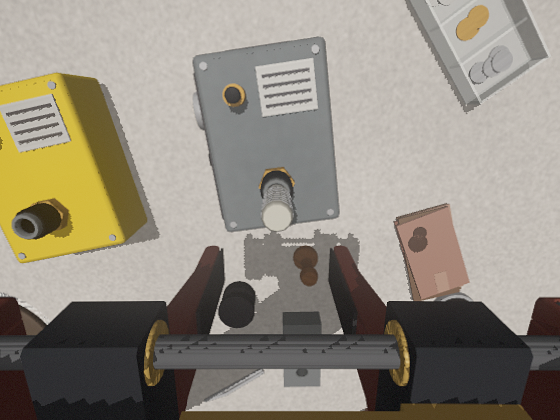

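View pics/c14.png

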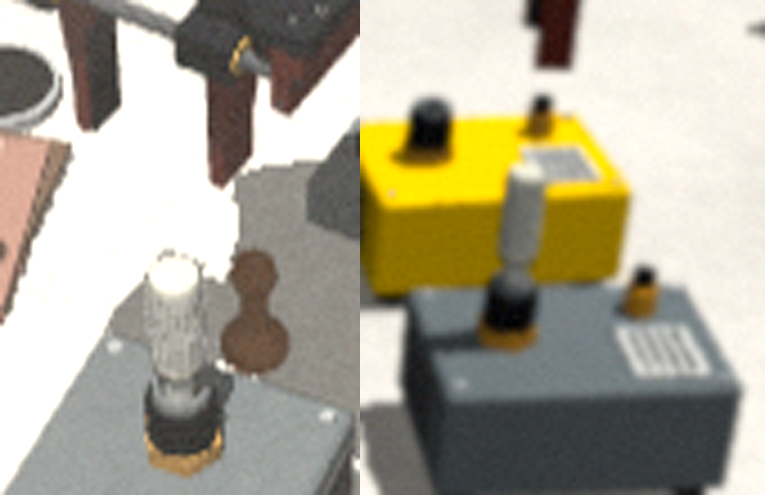

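View pics/d14.png

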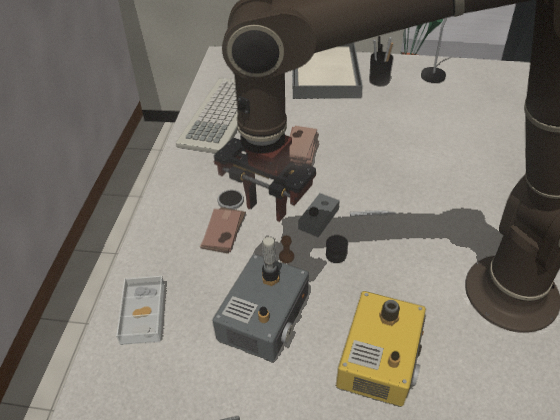

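The tube stands upright. Its top is at (277,217) in the wrist view against a predicted (276.2,216.4), at a height of about 217.5 mm, which gives about 30.5 mm depth. That matches where it bottomed. The bystanders are unmoved, so I hand in.

```bash
python3 - <<'E'
from station import manip
print(manip.hand_in())
E
```

```text
the job is handed in; nothing more can be done
None
```

The filter tube is fitted in the grey pump's large open fitting, and I handed the job in at about 31 s of the 58 s allowed.

- **Insertion:** I pushed the stem down slowly. The teeth dragged at about 7 N and the seal gave way at about 13 N, slightly over the 8–12 N given for a slow push.
- **Bottoming:** It stopped at about 30 mm depth. Another 0.6 mm of command moved it only 0.1 mm and took the force to 21 N, so I stopped there.
- **Tug:** I pulled up to about 8 N, and the tube and grey ring rose together by 1–2 mm. The ring's own rise is judged from about one pixel in the wrist picture, backed by the measured 1.8 mm tube rise and the force.
- **Release:** I eased the tube back home with about 4–6 N downward, then let go and moved the gripper clear above it.

**Last checks:** The tube top is at 217–218 mm, which puts the foot about 30.5 mm deep and agrees with the bottomed depth. It stands within about 1 px of upright, nothing touches the robot, and everything else on the desk looks unmoved.

**What was off:** A small sideways correction I made during the push left up to 8 N of side load at the start of the tug. I trimmed it out before releasing, and the largest force along the push was about 21 N.

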